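# Lay the ground roller in the vee stand

### The job

Pick up the long thick ground roller from the bench and lay it in the vee stand for its run-out check, resting in both vees, about centred end to end, and let go of it. Set it down, do not drop it in; it rolls off at a nudge, and so do the short roller and the thin roller, which must be left where they lie.

Things in the scene. Friction and masses are not known exactly. Their poses are not given: they have to be found in the camera images.
- roller: The part to move: plain bare steel cylinder, diameter 30 mm, length 110 mm, about 0.6 kg, lying loose on the bench, free to roll. Origin at its centre, 15 mm above the bench at the start; x axis along its length (y and z turn as it rolls). The only round bar both thick and long; a square steel bar (28 x 28 x 110 mm) also lies nearby.
- seat (a point): Centre of the roller once seated in the vee stand, 41 mm above bench; x along the groove, z up. Stand: dark iron, fixed, left or right of the bars; base 120 (x) x 70 x 10 mm high, two vee blocks 18 mm thick (x), 66 wide, 42 high over the bench, centred 38 mm either side of the seat: 58 mm clear between them for fingers. Vees: 90 deg, open upward, 44 mm wide, 22 deep. A blue tray is 45 mm high.
- short_roller: Bystander: ground steel cylinder, same diameter 30 mm but only 55 mm long, lying loose on the bench. Origin at its centre, 15 mm above the bench, x axis along its length.
- thin_roller: Bystander: ground steel cylinder, diameter 18 mm, length 110 mm, lying loose on the bench. Origin at its centre, 9 mm above the bench, x axis along its length.

How it is judged:
By the outcome, as a careful person would: the job done as asked, in the order asked, and still so for the second after the job is handed in, with the robot touching nothing.
It also fails if it takes over 40 s, if anything falls off the work surface, if the arm or the gripper's body presses on something with over 40 N, if the wrist force passes 120 N, or if a joint passes its speed limit or range.

### The arm

A 7-joint arm with a two-finger parallel gripper is mounted at the origin on the work surface. World frame = base frame: x ahead of the robot, y to its left, z up, the work surface at z = 0. Lengths are in m, angles in rad, forces in N, time in s.
With the tool pointing down it reaches from about 0.4 to 0.9 m from the base axis. Payload 5.5 kg.
Tool frame: the origin (TCP) lies at the very end of the fingers, on their centre line; the grasp point (between the pads) lies 19 mm behind it (r.grip_depth is the distance from the TCP to the grasp point, in m); z points along the fingers, y is the line along which they close (so a half turn about z gives the same grasp; the last joint's range is limited). The gripper opens to 85 mm and grips with 20 to 120 N. Pads are 22 mm wide; open, the fingers measure 114 mm over their backs; the gripper's body (76 mm by 85 mm) begins 54 mm behind the grasp point. The pads swing forward as they close: fully open they stand 13 mm farther back than shut.
Start: joints at [-0.844, 0.501, -0.427, 1.55, 0.221, 1.138, -0.21], TCP at [0.291, 0.581, 0.231] pointing down, gripper open.
Joint ranges: [-2.88, 2.88], [-0.31, 2.03], [-1.54, 1.56], [0.2, 2.42], [-1.41, 4.55], [0.19, 2.02], [-2.57, 2.57]. Speed limits (rad/s): [2.57, 2.57, 3.14, 3.14, 3.14, 3.14, 3.14].

### API

Orientations are given as a unit quaternion [x, y, z, w].
In Python, from bench import r gives the robot as it stands.
- The arm moves only by the tool nudge_tcp, called after "Request:" as name([rows], argument=value, ...), one row to a line, values as JSON. Schema: {"type":"object","properties":{"segments":{"type":"array","items":{"type":"array","items":{"type":"array","items":{"type":"number"},"minItems":4,"maxItems":4},"minItems":1,"maxItems":10},"minItems":1,"maxItems":1},"aperture":{"type":"number"},"clamp_n":{"type":"number"},"only":{"type":"string"},"quiet":{"type":"boolean"},"lines":{"type":"string"}},"required":["segments"],"additionalProperties":false}. segments is a list that holds a single list of rows (three levels of brackets), with 1 to 10 rows, each of 4 numbers: dx, dy, dz in m, then a turn about the tool's z in rad; each row shifts and turns the commanded pose from where the row before left it, along the tool's axes as they then stand; what a row does not reach is not made up. A row lasts 1/8 s, in which the tool goes at most 0.0625 m and 0.188 rad, less where a joint would pass 70% of its speed; a pose out of reach is approached as far as the arm can. aperture is the opening from 0.0 (shut) to 1.0 (fully open), set as the call begins (left out keeps the last). The fingers move at their own pace and stop on an object; clamp_n is the grip in N (left out, the last holds). Time passes only in rows, so rows that do not move let the fingers close. The tool returns the time, the measured TCP pose, the force, the opening and the grip force at its end. only (a regular expression) keeps the lines of the reply that match it, lines (a string "A,B") keeps lines A to B, and quiet returns only ok. Input that does not fit is refused with a message, and nothing moves.
- r.read_state(): the state, without advancing time (a new reading comes with each control period).
- r.read_camera(name): name is "side" or "top" or "wrist"; returns a dict with "img" (400x640x3 uint8, red, green, blue), "fx", "fy", "cx", "cy" (pixels), "rvec" (rotation vector, rad) and "tvec" (3), from world to camera coordinates, as OpenCV has them. Camera axes: x right, y down, z forward; pixel columns grow to the right and rows downward; lengths in m; the calibration is good to about 2 mm. A picture is of the moment at which its call begins. There is no depth.
- r.job_done(): hands the job in; it is judged then, once.
The state is a dict: "time": time; "joint_pos": joint angles; "joint_vel": joint speeds; "effort": joint torques, N m; "ee_pos": TCP position; "tcp_rot": TCP orientation; "wrist_force": force on the tool from outside, world axes, zero at the start; "torque": the same for the moment, N m; "gripper_width": opening from 0.0 (shut) to 1.0 (fully open); "gripper_force": force on a finger pad.
Only numpy, scipy, OpenCV 4.12 (cv2) and the standard library are available. Lean on these libraries where they do the work, as an engineer would, in place of code of your own. Each camera call takes 0.05 s, during which the arm holds its last target. There are 200 camera calls.

## Working session

There is one attempt and no reset: what is moved stays moved. The work goes in short steps, Python scripts to look and compute and a tool call to move; the robot and the scene stay as the last step left them, time stands still between calls to the robot, and variables do not carry over. Pictures are saved under pics/ and viewed, at most 10 in all, crops included, and the job is handed in when it is done.

```bash
ls; mkdir -p pics
```

Run:
```python
from bench import r
import cv2
s=r.read_state(); print(s['time'],s['ee_pos'],s['tcp_rot'],s['gripper_width'])
for n in("top","side"):
    c=r.read_camera(n); cv2.imwrite(f"pics/{n}0.png",c["img"][:,:,::-1]); print(n,c["fx"],c["cx"],c["cy"],c["rvec"],c["tvec"])
```

```text
bench.py
pics
0.0 [0.29049149 0.58069688 0.23025753] [ 2.29797085e-01  9.73238082e-01 -9.32133878e-04 -2.59962733e-04] 0.9956758226580545
top 416.87025998183344 321.92369796925715 198.38305258068888 [ 2.11959495 -2.1649285   0.13520974] [0.01820426 0.54070677 0.90641138]
side 467.2225222336405 318.38939536454376 206.0625159704806 [ 2.2283393  -0.16258465  0.06618266] [-0.55432971  0.10192435  0.92602909]
```
View pics/top0.png

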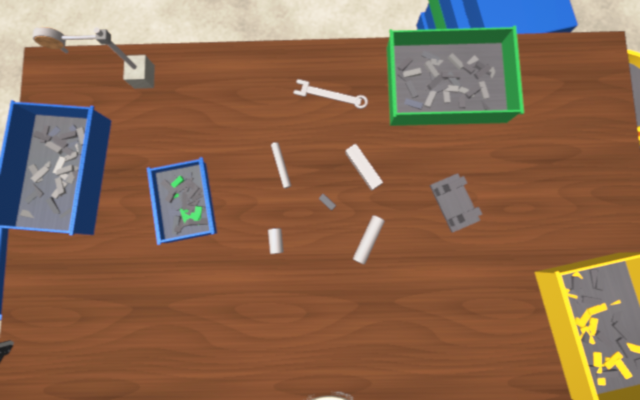

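View pics/side0.png

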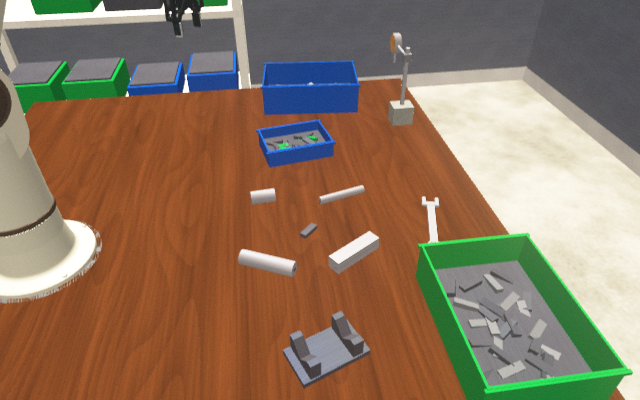

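Top view: the round thick long roller is at about (369,240) and the square bar at (364,167). The short roller is at (275,241), the thin one at (281,165) and the stand at (456,203). The side view agrees: the roller is at (267,262), round-ended, and the stand is at (326,350).

Create h.py:
```python
import numpy as np,cv2
from bench import r
def ray(c,uv,z):
    R=cv2.Rodrigues(np.array(c["rvec"],float))[0];t=np.array(c["tvec"],float)
    d=R.T@np.array([(uv[0]-c["cx"])/c["fx"],(uv[1]-c["cy"])/c["fy"],1]);o=-R.T@t
    return o+d*(z-o[2])/d[2]
def proj(c,p):
    R=cv2.Rodrigues(np.array(c["rvec"],float))[0];q=R@np.array(p)+c["tvec"]
    return np.array([c["fx"]*q[0]/q[2]+c["cx"],c["fy"]*q[1]/q[2]+c["cy"]])
def blob(m,seed,box):
    """rect of the largest contour near the seed"""
    w=np.zeros_like(m);x,y=seed;w[y-box:y+box,x-box:x+box]=255
    k=cv2.findContours(m&w,cv2.RETR_EXTERNAL,cv2.CHAIN_APPROX_NONE)[0]
    return max(k,key=cv2.contourArea)
def grey(im): # low saturation = metal, wood is strongly coloured
    return cv2.inRange(cv2.cvtColor(im,cv2.COLOR_RGB2HSV),(0,0,50),(179,75,255))
```

Run:
```python
from h import *
S={"top":{"roller":(369,240),"short":(275,241),"thin":(281,165),"stand":(456,203)},"side":{"roller":(267,262),"stand":(326,350)}}
for n in S:
    c=r.read_camera(n);m=grey(c["img"])
    for k,s in S[n].items():
        b=blob(m,s,44 if k!="stand" else 48);rc=cv2.minAreaRect(b);p=cv2.boxPoints(rc)
        z={"roller":.015,"short":.015,"thin":.009,"stand":.01}[k]
        q=np.array([ray(c,u,z) for u in p]);e=[q[1]-q[0],q[2]-q[1]];L=[np.linalg.norm(v) for v in e];a=e[int(np.argmax(L))]
        print(n,k,np.round(rc[0],1),np.round(ray(c,rc[0],z),4),np.round(L,4),"ang",round(np.degrees(np.arctan2(a[1],a[0]))%180,1))
    x,y=(456,203) if n=="top" else (326,350); h=50
    cr=c["img"][max(0,y-h):y+h,x-h:x+h,::-1]
    cv2.imwrite(f"pics/{n}_stand.png",cv2.resize(cr,None,fx=6,fy=6,interpolation=cv2.INTER_CUBIC)); print(x-h,y-h)
```

```text
top roller [368.2 239.3] [ 0.4474 -0.0968  0.015 ] [0.114  0.0308] ang 153.4
top short [275.  240.5] [0.4491 0.1166 0.015 ] [0.0307 0.0582] ang 4.8
top thin [280.2 164.4] [0.6284 0.1042 0.009 ] [0.0193 0.1143] ang 15.5
top stand [456.5 201.4] [ 0.5309 -0.3048  0.01  ] [0.0841 0.1223] ang 21.1
406 153
side roller [267.1 262.1] [ 0.4479 -0.0963  0.015 ] [0.0434 0.1212] ang 152.6
side stand [323.9 346.6] [ 0.5269 -0.295   0.01  ] [0.1361 0.1023] ang 24.8
276 300
```

View pics/top_stand.png

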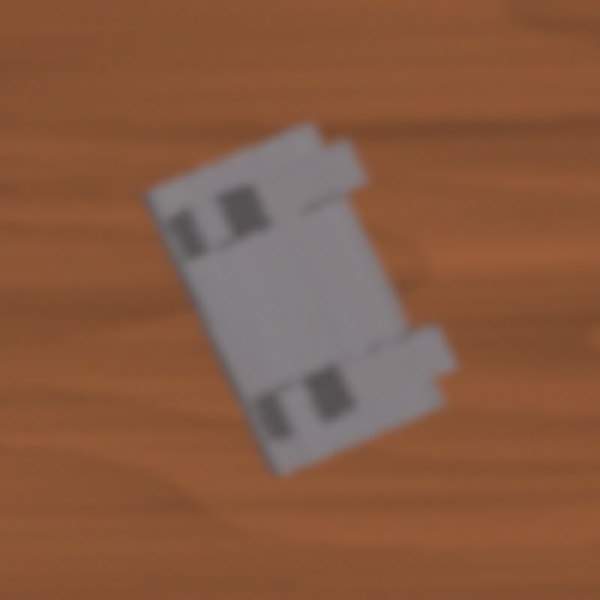

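View pics/side_stand.png

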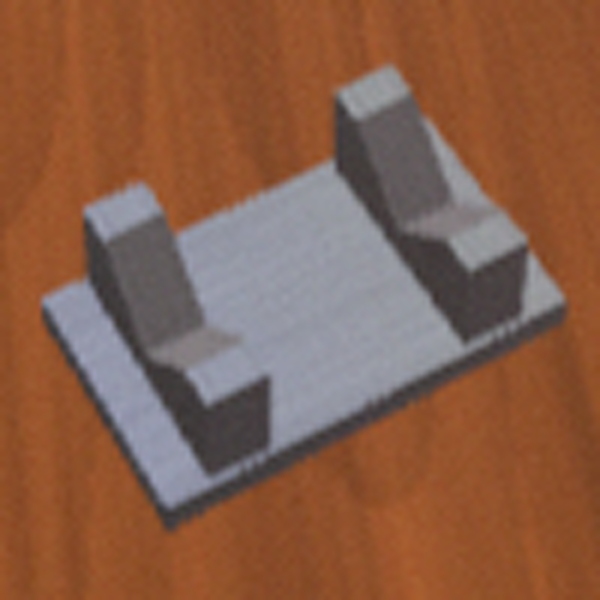

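The top crop shows the base corners and the vee-top corners on the right. The side crop shows the base's top corners and the vee roots. I'll compute the seat from each set of points.

Run:
```python
from h import *
T=r.read_camera("top");S=r.read_camera("side")
f=lambda c,o,u,z: ray(c,(o[0]+(u[0]+.5)/6-.5,o[1]+(u[1]+.5)/6-.5),z)
t=lambda u,z:f(T,(406,153),u,z); s=lambda u,z:f(S,(276,300),u,z)
def show(n,P): 
    P=np.array(P);print(n,np.round(P[:,:2],4).tolist(),"len",np.round(np.linalg.norm(np.diff(P,axis=0),axis=1),4),"mean",np.round(P.mean(0),4))
def ang(a,b): d=b-a; return round(np.degrees(np.arctan2(d[1],d[0]))%180,1)
A=[t(u,.010) for u in((148,193),(280,475),(445,405),(315,125))];show("top base",A);print(ang(A[0],A[1]))
B=[s(u,.010) for u in((42,303),(168,510),(565,303))];show("side base",B);print(ang(B[1],B[2]),(B[0]+B[2])/2)
C=[t(u,.042) for u in((348,140),(458,370))];show("top right outer(94)",C);print(ang(*C))
D=[t(u,.020) for u in((261,185),(355,410))];show("top root(94)",D);print(ang(*D))
E=[s(u,.020) for u in((150,355),(450,205))];show("side root(94)",E);print(ang(*E))
F=[s(u,.042) for u in((140,183),(85,212),(205,403),(270,376))];show("L block top",F)
G=[s(u,.042) for u in((388,65),(335,92),(470,266),(526,240))];show("R block top",G)
print("stand by vee tops",(np.mean(F,0)+np.mean(G,0))/2,ang(np.mean(F,0),np.mean(G,0)))
print("P:",r.read_state()["joint_pos"])
```

```text
top base [[0.5714, -0.2464], [0.4609, -0.2906], [0.4864, -0.3553], [0.5968, -0.3128]] len [0.119  0.0696 0.1184] mean [ 0.5289 -0.3013  0.01  ]
21.8
side base [[0.4613, -0.2919], [0.4873, -0.356], [0.5977, -0.3121]] len [0.0692 0.1188] mean [ 0.5154 -0.32    0.01  ]
21.7 [ 0.52950101 -0.30199914  0.01      ]
top right outer(94) [[0.5846, -0.3146], [0.4967, -0.3494]] len [0.0945] mean [ 0.5407 -0.332   0.042 ]
21.6
top root(94) [[0.5719, -0.2874], [0.4844, -0.3175]] len [0.0925] mean [ 0.5281 -0.3025  0.02  ]
19.0
side root(94) [[0.4873, -0.3184], [0.572, -0.2844]] len [0.0913] mean [ 0.5297 -0.3014  0.02  ]
21.9
L block top [[0.4895, -0.2817], [0.4745, -0.2887], [0.4981, -0.3485], [0.5148, -0.3434]] len [0.0166 0.0643 0.0174] mean [ 0.4942 -0.3156  0.042 ]
R block top [[0.5604, -0.253], [0.5447, -0.2599], [0.5695, -0.3195], [0.5852, -0.3139]] len [0.0172 0.0645 0.0167] mean [ 0.565  -0.2866  0.042 ]
stand by vee tops [ 0.52959846 -0.30108254  0.042     ] 22.3
P: [-0.84377316  0.50128471 -0.42694133  1.55071321  0.22077998  1.13826488
 -0.21027713]
```

Add to h.py:
```python
from scipy.spatial.transform import Rotation as Ro
def togo(target,ang):
    """shift in tool axes to the target, and turn about tool z to bring tool x to ang (mod 180)"""
    s=r.read_state();R=Ro.from_quat(s["tcp_rot"]).as_matrix()
    a=np.degrees(np.arctan2(R[1,0],R[0,0]))
    w=(ang-a+90)%180-90
    print("t",round(s["time"],2),"pos",np.round(s["ee_pos"],4),"ang",round(a,2),"tool d",np.round(R.T@(np.array(target)-s["ee_pos"]),4),"turn",round(-np.radians(w),4),"zax",np.round(R[:,2],4),"F",np.round(s["wrist_force"],1))
```

```bash
python3 -c "
from h import *
togo((.4476,-.0966,.13),153.1)"
```

```text
t 0.3 pos [0.2907 0.5812 0.2309] ang 153.43 tool d [-0.4435 -0.5359  0.1012] turn 0.0057 zax [-4.e-04 -5.e-04 -1.e+00] F [-0.9 -0.4 -0.6]
```

Request:
nudge_tcp([
  [[-0.037, -0.0447, 0, 0], [-0.037, -0.0447, 0, 0], [-0.037, -0.0447, 0, 0], [-0.037, -0.0447, 0, 0], [-0.037, -0.0447, 0, 0], [-0.037, -0.0447, 0, 0], [-0.037, -0.0447, 0, 0], [-0.037, -0.0447, 0, 0], [-0.037, -0.0447, 0, 0], [-0.037, -0.0447, 0, 0]],
], aperture=1.0)

```text
time: 1.55
ee_pos: [0.4221, 0.0143, 0.2318]
tcp_rot: [0.23, 0.973, 0.0, 0.001]
wrist_force: [1.2, -0.2, -0.7]
gripper_width: 1.0
gripper_force: 0.0
```

Request:
nudge_tcp([
  [[-0.037, -0.0447, 0.03, 0], [0, 0, 0, 0], [0, 0, 0, 0]],
])

```text
time: 1.92
ee_pos: [0.4342, -0.0376, 0.2026]
tcp_rot: [0.23, 0.973, 0.0, -0.0]
wrist_force: [-0.5, -0.0, -0.0]
gripper_width: 0.999
gripper_force: 0.0
```

```bash
python3 -c "
from h import *
togo((.4476,-.0966,.13),153.1)"
```

```text
t 1.93 pos [ 0.4342 -0.0376  0.2026] ang 153.41 tool d [-0.0385 -0.0468  0.0725] turn 0.0055 zax [-4.e-04  5.e-04 -1.e+00] F [-0.5 -0.  -0. ]
```

Request:
nudge_tcp([
  [[-0.0195, -0.0235, 0.025, 0.0055], [-0.019, -0.0233, 0.025, 0], [0, 0, 0.0225, 0], [0, 0, 0, 0], [0, 0, 0, 0]],
])

```text
time: 2.55
ee_pos: [0.4484, -0.0958, 0.1311]
tcp_rot: [0.231, 0.973, 0.0, 0.001]
wrist_force: [0.6, -0.1, 0.2]
gripper_width: 1.001
gripper_force: 0.0
```

```bash
python3 - <<'E'
from h import *
togo((.4476,-.0966,.13),153.1)
for n in("wrist","top"):
    c=r.read_camera(n);cv2.imwrite(f"pics/{n}1.png",c["img"][:,:,::-1])
    if n=="wrist": print("roller proj",proj(c,(.4476,-.0966,.015)), [proj(c,(.4476+k*.055*np.cos(np.radians(153.1)),-.0966+k*.055*np.sin(np.radians(153.1)),.03)) for k in(-1,1)])
E
```

```text
t 2.55 pos [ 0.4484 -0.0958  0.1311] ang 153.26 tool d [ 0.0004 -0.0011  0.0011] turn 0.0027 zax [ 1.4e-03  3.0e-04 -1.0e+00] F [ 0.6 -0.1  0.2]
roller proj [319.04602722 193.12012182] [array([318.92878931, 255.24705274]), array([319.07850357, 132.62165902])]
```

View pics/wrist1.png

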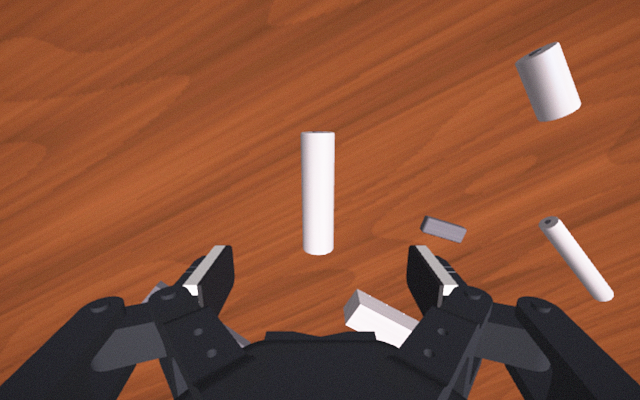

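The wrist view shows the roller at columns 302–334 and rows 131–254, centred between the fingers and matching the projection. I'll descend.

Request:
nudge_tcp([
  [[0, -0.0005, 0.04, 0.002], [0, 0, 0.04, 0], [0, 0, 0.025, 0], [0, 0, 0.013, 0], [0, 0, 0.007, 0], [0, 0, 0, 0], [0, 0, 0, 0]],
])

```text
time: 3.52
ee_pos: [0.4482, -0.0977, 0.0059]
tcp_rot: [0.233, 0.972, 0.0, 0.001]
wrist_force: [0.4, -0.2, 0.4]
gripper_width: 1.0
gripper_force: 0.0
```

```bash
python3 -c "
from h import *
togo((.4476,-.0966,.003),153.1)"
```

```text
t 3.52 pos [ 0.4482 -0.0977  0.0059] ang 153.0 tool d [0.001  0.0007 0.0029] turn -0.0017 zax [ 1.6e-03 -2.0e-04 -1.0e+00] F [ 0.4 -0.2  0.4]
```

Request:
nudge_tcp([
  [[0, 0.0007, 0.002, 0], [0, 0, 0.001, 0], [0, 0, 0, 0]],
])

```text
time: 3.9
ee_pos: [0.4477, -0.0969, 0.0021]
tcp_rot: [0.233, 0.972, 0.0, 0.0]
wrist_force: [-0.1, -0.3, 0.9]
gripper_width: 0.999
gripper_force: 0.0
```

Request:
nudge_tcp([
  [[0, 0, 0, 0], [0, 0, 0, 0], [0, 0, 0, 0], [0, 0, 0, 0], [0, 0, 0, 0], [0, 0, 0, 0], [0, 0, 0, 0], [0, 0, 0, 0]],
], aperture=0.0, clamp_n=60)

```text
time: 4.9
ee_pos: [0.4477, -0.097, 0.0024]
tcp_rot: [0.233, 0.972, 0.0, 0.0]
wrist_force: [-1.5, 0.6, 6.1]
gripper_width: 0.333
gripper_force: 59.0
```

Request:
nudge_tcp([
  [[0, 0, -0.01, 0], [0, 0, -0.03, 0], [0, 0, -0.05, 0], [0, 0, -0.05, 0], [0, 0, 0, 0], [0, 0, 0, 0]],
])

```text
time: 5.65
ee_pos: [0.4463, -0.0967, 0.1412]
tcp_rot: [0.233, 0.972, -0.0, -0.001]
wrist_force: [0.0, 0.1, -6.1]
gripper_width: 0.33
gripper_force: 60.5
```

```bash
python3 - <<'E'
from h import *
togo((.5293,-.3015,.142),21.8)
for n in("wrist","side"):
    c=r.read_camera(n);cv2.imwrite(f"pics/{n}2.png",c["img"][:,:,::-1])
    m=grey(c["img"])
a=cv2.imread("pics/wrist2.png")[100:400,140:500];b=cv2.imread("pics/side2.png")[110:410,150:510]
cv2.imwrite("pics/both2.png",np.hstack([a,b]))
E
```

```text
t 5.65 pos [ 0.4463 -0.0967  0.1412] ang 153.0 tool d [-0.1669 -0.1448 -0.001 ] turn -0.8518 zax [-1.9e-03  4.0e-04 -1.0e+00] F [ 0.   0.1 -6.1]Traceback (most recent call last):
  File "<stdin>", line 7, in <module>
    return _nx.concatenate(arrs, 1, dtype=dtype, casting=casting)
           ~~~~~~~~~~~~~~~^^^^^^^^^^^^^^^^^^^^^^^^^^^^^^^^^^^^^^^
ValueError: all the input array dimensions except for the concatenation axis must match exactly, but along dimension 0, the array at index 0 has size 300 and the array at index 1 has size 290
```

Request:
nudge_tcp([
  [[-0.0417, -0.0362, 0, 0], [-0.0417, -0.0362, 0, 0], [-0.0417, -0.0362, 0, 0], [-0.0417, -0.0362, 0, 0]],
])

```text
time: 6.25
ee_pos: [0.5297, -0.3024, 0.1393]
tcp_rot: [0.233, 0.972, 0.001, -0.002]
wrist_force: [1.2, 1.1, -6.5]
gripper_width: 0.329
gripper_force: 60.3
```

Request:
nudge_tcp([
  [[0, 0, 0, -0.142], [0, 0, 0, -0.142], [0, 0, 0, -0.142], [0, 0, 0, -0.142], [0, 0, 0, -0.142], [0, 0, 0, -0.142], [0, 0, 0, 0], [0, 0, 0, 0]],
])

```text
time: 7.25
ee_pos: [0.5297, -0.3014, 0.1405]
tcp_rot: [-0.188, 0.982, 0.001, -0.001]
wrist_force: [1.0, -0.5, -6.1]
gripper_width: 0.328
gripper_force: 60.6
```

```bash
python3 - <<'E'
from h import *
togo((.5293,-.3015,.142),21.8)
a=r.read_camera("wrist")["img"];b=r.read_camera("side")["img"]
cv2.imwrite("pics/both3.png",np.hstack([a[100:400,140:500],b[100:400,150:510]])[:,:,::-1])
E
```

```text
t 7.25 pos [ 0.5297 -0.3014  0.1405] ang -158.35 tool d [ 0.0004  0.     -0.0015] turn -0.0026 zax [-0.0023  0.0014 -1.    ] F [ 1.  -0.5 -6.1]
```

View pics/both3.png

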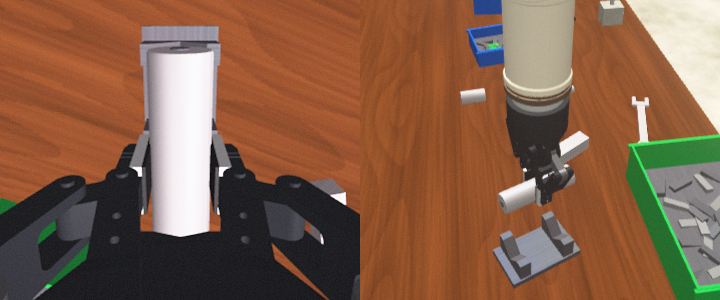

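The roller is held over the stand. The short and square bars are undisturbed. I'll check its level and centring numerically before lowering.

Create chk.py:
```python
from h import *
import sys
zc=float(sys.argv[1]) # expected offset of the roller's centre above TCP
s=r.read_state();R=Ro.from_quat(s["tcp_rot"]).as_matrix();p=s["ee_pos"]-R[:,2]*zc
for n in("side","top","wrist"):
    c=r.read_camera(n);im=c["img"].copy()
    for k in(-1,1):
        ring=np.array([proj(c,p+k*.055*R[:,0]+.015*(np.cos(a)*R[:,1]+np.sin(a)*R[:,2])) for a in np.linspace(0,6.28,25)])
        cv2.polylines(im,[np.round(ring*8).astype(np.int32)],True,(255,0,0) if k<0 else (0,160,0),1,cv2.LINE_AA,3)
    u=proj(c,p).astype(int);h=45 if n!="wrist" else 130
    x0,y0=np.clip(u[0]-h,0,640-2*h),np.clip(u[1]-h,0,400-2*h)
    out=cv2.resize(im[y0:y0+2*h,x0:x0+2*h],(265,265),interpolation=cv2.INTER_CUBIC)
    A=out if n=="side" else np.hstack([A,out])
cv2.imwrite(sys.argv[2],A[:,:,::-1])
```

```bash
python3 chk.py .0135 pics/chk4.png
```

```text
(no output)
```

View pics/chk4.png

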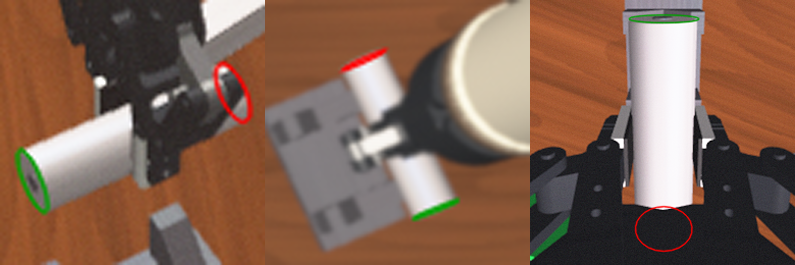

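The predicted end rings coincide with the roller's ends in the side and top views and at the visible end in the wrist view, so it is level and centred. Lowering now.

Request:
nudge_tcp([
  [[0.0004, 0, 0.04, -0.0026], [0, 0, 0.035, 0], [0, 0, 0.02, 0], [0, 0, 0.01, 0], [0, 0, 0, 0], [0, 0, 0, 0]],
])

```text
time: 8.25
ee_pos: [0.5313, -0.3025, 0.0384]
tcp_rot: [-0.19, 0.982, -0.001, 0.001]
wrist_force: [-0.5, 0.4, -5.2]
gripper_width: 0.329
gripper_force: 60.5
```

```bash
python3 -c "
from h import *
togo((.5293,-.3015,.0282),21.8)"
```

```text
t 8.25 pos [ 0.5313 -0.3025  0.0384] ang -158.04 tool d [0.0015 0.0017 0.0102] turn 0.0027 zax [ 0.0021 -0.0011 -1.    ] F [-0.5  0.4 -5.2]
```

Request:
nudge_tcp([
  [[0.0012, 0.0012, 0.003, 0.002], [0, 0, 0.003, 0], [0, 0, 0, 0]],
])

```text
time: 8.62
ee_pos: [0.5284, -0.3011, 0.0309]
tcp_rot: [-0.19, 0.982, 0.0, -0.0]
wrist_force: [0.2, -0.1, -6.1]
gripper_width: 0.329
gripper_force: 60.5
```

```bash
python3 -c "
from h import *
togo((.5293,-.3015,.0282),21.8)"
```

```text
t 8.62 pos [ 0.5284 -0.3011  0.0309] ang -158.15 tool d [-0.0007 -0.0007  0.0027] turn 0.0008 zax [-4.e-04  2.e-04 -1.e+00] F [ 0.2 -0.1 -6.1]
```

```bash
python3 chk.py .0128 pics/chk5.png
```

```text
(no output)
```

View pics/chk5.png

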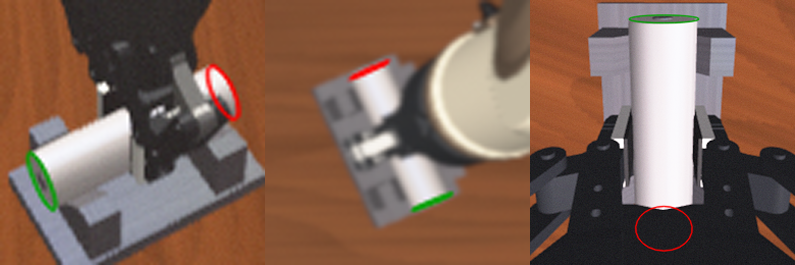

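The roller sits in line with both vees in all three views, and ends just inside the base at both sides. The last few millimetres go in small steps.

Request:
nudge_tcp([
  [[-0.0003, -0.0004, 0.001, 0], [0, 0, 0.001, 0], [0, 0, 0, 0]],
])

```text
time: 9.15
ee_pos: [0.5291, -0.3015, 0.029]
tcp_rot: [-0.189, 0.982, -0.0, 0.0]
wrist_force: [-0.3, -0.5, -5.6]
gripper_width: 0.327
gripper_force: 60.5
```

Request:
nudge_tcp([
  [[0, 0, 0.001, 0], [0, 0, 0, 0], [0, 0, 0, 0]],
])

```text
time: 9.52
ee_pos: [0.5293, -0.3016, 0.0287]
tcp_rot: [-0.189, 0.982, -0.0, 0.0]
wrist_force: [-2.9, 0.9, 3.9]
gripper_width: 0.329
gripper_force: 61.5
```

Contact: the roller's 6 N weight has transferred to the stand. I'll ease the grip, then open.

Request:
nudge_tcp([
  [[0, 0, 0, 0], [0, 0, 0, 0], [0, 0, 0, 0]],
], clamp_n=20)

```text
time: 9.9
ee_pos: [0.5293, -0.3016, 0.0287]
tcp_rot: [-0.189, 0.982, -0.0, 0.0]
wrist_force: [-2.6, 1.6, 5.9]
gripper_width: 0.326
gripper_force: 61.6
```

Request:
nudge_tcp([
  [[0, 0, 0, 0], [0, 0, 0, 0], [0, 0, 0, 0], [0, 0, 0, 0]],
], aperture=0.5)

```text
time: 10.4
ee_pos: [0.5291, -0.3015, 0.028]
tcp_rot: [-0.19, 0.982, -0.0, 0.0]
wrist_force: [0.2, -0.3, -0.2]
gripper_width: 0.5
gripper_force: 0.0
```

Request:
nudge_tcp([
  [[0, 0, 0, 0], [0, 0, 0, 0], [0, 0, 0, 0], [0, 0, 0, 0]],
], aperture=1.0)

```text
time: 10.9
ee_pos: [0.529, -0.3015, 0.0281]
tcp_rot: [-0.19, 0.982, 0.0, 0.0]
wrist_force: [0.5, 0.6, -0.3]
gripper_width: 1.002
gripper_force: 0.0
```

Request:
nudge_tcp([
  [[0, 0, -0.01, 0], [0, 0, -0.02, 0], [0, 0, -0.04, 0], [0, 0, -0.05, 0], [0, 0, -0.05, 0], [0, 0, 0, 0]],
])

```text
time: 11.65
ee_pos: [0.5325, -0.3032, 0.2051]
tcp_rot: [-0.189, 0.982, -0.004, 0.004]
wrist_force: [1.2, -0.3, -0.4]
gripper_width: 1.002
gripper_force: 0.0
```

Request:
nudge_tcp([
  [[0.05, 0, 0, 0], [0.05, 0, 0, 0], [0.05, 0, 0, 0], [0, 0, 0, 0], [0, 0, 0, 0]],
])

```text
time: 12.28
ee_pos: [0.3898, -0.3574, 0.1985]
tcp_rot: [-0.189, 0.982, -0.0, 0.0]
wrist_force: [0.1, 1.2, 1.1]
gripper_width: 1.002
gripper_force: 0.0
```

Run:
```python
from h import *
a=r.read_camera("top")["img"];b=r.read_camera("side")["img"]
cv2.imwrite("pics/end.png",np.hstack([cv2.resize(a[110:290,250:490],(400,300)),cv2.resize(b[170:395,150:450],(400,300))])[:,:,::-1])
c=r.read_camera("top");g=lambda k,z:print(np.round(ray(c,cv2.minAreaRect(blob(grey(c["img"]),k,44))[0],z),4))
g((275,241),.015);g((281,165),.009)
b=blob(cv2.inRange(c["img"],(170,170,170),(255,255,255)),(460,200),45);q=cv2.minAreaRect(b);P=np.array([ray(c,u,.041) for u in cv2.boxPoints(q)]);print(np.round(P.mean(0),4),np.linalg.norm(np.diff(P,axis=0),axis=1))
```

```text
[0.4491 0.1166 0.015 ]
[0.6284 0.1042 0.009 ]
[ 0.5292 -0.3005  0.041 ] [0.02661659 0.1117932  0.02618649]
```

View pics/end.png

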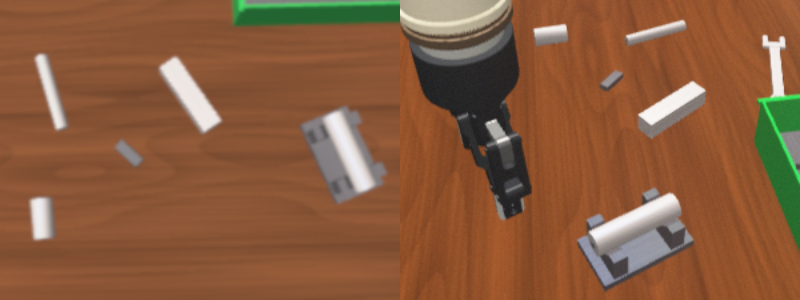

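The roller lies in both vees, centred to about 1 mm. The bystanders haven't moved and the gripper is clear.

```bash
python3 -c "
from bench import r
print(r.job_done())"
```

```text
the job is handed in; nothing more can be done
None
```

The long thick roller is seated in both vees, centred to about 1 mm, and released; the short and thin rollers have not moved, and I handed the job in at about 12.5 s (no verdict was returned).

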